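# Swap the clipper batteries in the mirrored cabinet's charger

### The job

Take the charged battery (green light) out of the charger in the open middle compartment of the mirrored cabinet and stand it upright in the free pocket of the caddy beside it. Plug the flat battery (red light) from the shut side door into the bay you emptied, the right way round and pushed fully home. Don't drop either battery, and leave the one still charging (amber light) and everything else where they are.

Things in the scene. Friction and masses are not known exactly. Their poses are not given: they have to be found in the camera images.
- cabinet: Low white cabinet with 3 mirrored doors on top, 352 (x) x 974 (y) x 150 mm, fixed. Origin: middle of the underside, on the worktop. Side doors are shut, tops at z = 150, |y| = 243 to 483. The centre door is folded back to the far side: its compartment is open above, 320 (x) x 470 (y) mm, centred on the origin, rim at z = 132, frosted glass shelf inside at z = 40.
- charger: White two-bay battery charger on the glass shelf, in its left or right half: 131 (its x) x 72 (its y) x 34 mm, does not move. Origin: middle of its underside. Bays along its x axis, at -30 and +30 mm. Each has a slot 16.4 (x) x 20.4 (y) mm centred 8.5 mm to -x of the bay's middle and one 9.4 x 20.4 mm centred 10 mm to +x, both 22 mm deep.
- charger_bay0 (a point): Middle of the bay at the charger's -x end, on its flat top (34 mm up). Axes as the charger's; a small green dot marks the bay's +x end. A battery fully home has its x axis along this x, its box flat on the charger's top and its origin 20 mm below this point. Prongs have 1.2 mm play each side. Either bay may hold the charged battery at the start.
- charger_bay1 (a point): Middle of the bay at the charger's +x end, on its flat top; otherwise as charger_bay0.
- battery_flat: Battery block, red light (flat): dark box 40 (x) x 28 (y) mm, z = 20 to 72 mm, on two plug prongs 20 mm long, 18 mm wide in y: one 14 mm wide centred at x = -8.5, one 7 mm at x = +10; tips taper 2 mm a side. Fits one way only. Light: top and face of its +x end. 65 to 125 g. Origin: level of the prong tips, mid-box. Starts upright on a side door, left or right.
- battery_charged: Hair-clipper battery block, same size, shape and axes as battery_flat. Its light is green: charged. At the start it is fully home in one of the two bays, held by its weight alone (no catch).
- battery_charging: Hair-clipper battery block, same size, shape and axes as battery_flat. Its light is amber: still charging. It is in the other bay, 60 mm from the charged one along the charger's x, loose but to be left there.
- caddy: Blue-grey open caddy on the glass shelf, in the half where the charger is not: 130 (its x) x 66 (its y) x 36 mm, walls 4 mm, does not move. Origin: middle of its underside. A wall across x makes two pockets; the one at its +x end holds a small pot with a blue lid.
- caddy_free (a point): Middle of the inner floor of the caddy's free pocket (its -x end), 4 mm above the caddy's underside. Axes as the caddy's. The pocket is 59 (x) x 58 (y) mm inside, its rim 32 mm above this point.
- pot: The small pot in the other pocket of the caddy, 44 mm across, 44 mm tall, loose. Origin: middle of its underside. A bystander.
- first_aid_box: White and green first aid box with a latch, 85 (x) x 150 (y) x 62 mm, loose, at the far side of the shelf. Origin: middle of its underside. A bystander.
- amber_bottle: Amber glass bottle, 42 mm across, 82 mm tall, loose, at the shelf's left end. Origin: middle of its underside. A bystander.
- measuring_cup: White plastic measuring cup, 44 mm across, 42 mm tall, loose, at the shelf's right end. Origin: middle of its underside. A bystander.
- thermometer_case: Pale blue thermometer case with a chrome spring clip, 135 (x) x 24 x 22 mm, loose, at the shelf's left end. Origin: middle of its underside. A bystander.
- tweezers: Chrome tweezers lying along x, 104 x 13 x 8 mm, loose, at the shelf's right end. Origin: middle of the underside. A bystander.
- clipper: Dark cordless hair clipper lying along x, 170 x 44 x 38 mm, loose, on the other shut side door. Origin: under its middle. A bystander.
Not all that is in view belongs to the job. What is shaped like the battery_flat but purple is not meant.

How it is judged:
On the way, in this order (a step that is already met when the one before it is completed fails the run):
1. the charged battery is out of its bay (distance between battery_charged and charger_bay0 above 0.045 m and distance between battery_charged and charger_bay1 above 0.045 m), for 0.1 s.
2. the flat battery is fully home in the emptied bay (((horizontal distance between battery_flat and charger_bay0 below 0.004 m and z of battery_flat in the frame of charger_bay0 below -0.0175 m and angle between the x axis of battery_flat and the x axis of charger_bay0, either way round below 0.08 rad and angle between battery_flat's own z axis and vertical below 0.08 rad) or (horizontal distance between battery_flat and charger_bay1 below 0.004 m and z of battery_flat in the frame of charger_bay1 below -0.0175 m and angle between the x axis of battery_flat and the x axis of charger_bay1, either way round below 0.08 rad and angle between battery_flat's own z axis and vertical below 0.08 rad))), for 0.2 s.
At the end, for the whole second after the job is handed in: The flat battery is home in the emptied bay (its origin within 4 mm of the bay's middle, box within 2.5 mm of the charger's top, in line within 0.08 rad) and the charged battery stands upright (within 0.12 rad) on the floor of the caddy's free pocket; both at rest (((horizontal distance between battery_flat and charger_bay0 below 0.004 m and z of battery_flat in the frame of charger_bay0 below -0.0175 m and angle between the x axis of battery_flat and the x axis of charger_bay0, either way round below 0.08 rad and angle between battery_flat's own z axis and vertical below 0.08 rad) or (horizontal distance between battery_flat and charger_bay1 below 0.004 m and z of battery_flat in the frame of charger_bay1 below -0.0175 m and angle between the x axis of battery_flat and the x axis of charger_bay1, either way round below 0.08 rad and angle between battery_flat's own z axis and vertical below 0.08 rad)) and x of battery_charged in the frame of caddy_free between -0.02 and 0.02 m and y of battery_charged in the frame of caddy_free between -0.022 and 0.022 m and z of battery_charged in the frame of caddy_free below 0.006 m and angle between battery_charged's own z axis and vertical below 0.12 rad and linear speed of each of battery_charged, battery_flat below 0.01 m/s); the robot touches nothing.
It fails at once if the battery that is still charging is pulled out or pushed about (shifted by more than 10 mm) (distance of battery_charging from where it was at the start of the episode above 0.01 m).
It fails at once if another thing is pushed by more than 25 mm (distance of any of pot, first_aid_box, amber_bottle, measuring_cup, thermometer_case, tweezers, clipper from where it was at the start of the episode above 0.025 m).
It fails at once if the bottle, cup or pot is tipped over (angle between any of amber_bottle, measuring_cup, pot's own z axis and vertical above 0.5 rad).
It fails at once if a battery is dropped (falls free of the fingers faster than 0.6 m/s, a fall of about 2 cm) ((contact force between the fingers and battery_charged below 0.05 N and linear speed of battery_charged above 0.6 m/s) or (contact force between the fingers and battery_flat below 0.05 N and linear speed of battery_flat above 0.6 m/s)).
It also fails if it takes over 72 s, if anything falls off the work surface, if the arm or the gripper's body presses on something with over 40 N, if the wrist force passes 120 N, or if a joint passes its speed limit or range.

### The arm

A 7-joint arm with a two-finger parallel gripper is mounted at the origin on the work surface. World frame = base frame: x ahead of the robot, y to its left, z up, the work surface at z = 0. Lengths are in m, angles in rad, forces in N, time in s.
With the tool pointing down it reaches from about 0.425 to 0.95 m from the base axis. Payload 16.7 kg.
Tool frame: the origin (TCP) lies midway between the tips of the shut fingers; the grasp point (between the pads) lies 19 mm behind it; z points along the fingers, y is the line along which they close (so a half turn about z gives the same grasp; the last joint's range is limited). The gripper opens to 94 mm and grips with 3 to 60 N. Pads are 16 mm wide; open, the fingers measure 119 mm over their backs; the gripper's body (75 mm by 177 mm) begins 78 mm behind the grasp point.
Start: joints at [-1.389, 0.426, 0.074, 1.606, -0.034, 1.111, -0.067], TCP at [0.22, 0.638, 0.205] pointing down, gripper open.
Joint ranges: [-2.85, 2.85], [-0.5, 2.14], [-1.23, 1.37], [0.21, 2.46], [-1.02, 4.16], [0.16, 2.05], [-2.73, 2.73]. Speed limits (rad/s): [1.89, 1.89, 2.39, 2.39, 3.01, 3.01, 3.01].

### API

Orientations are given as a unit quaternion [w, x, y, z].
In Python, from workcell import get_obs, camera, hand_in, boxes_of, tip_of gives the robot as it stands.
- The arm moves only by the tool carry_out, never from a script. Its argument "deltas" is a list of rows, each an object of numbers: "dx", "dy", "dz": the shift along the tool's x, y, z each as a share of 200 mm, from -1 to 1; "rx", "ry", "rz": the turn, a rotation vector about the tool's x, y, z each as a share of 90 degrees, from -1 to 1. A call has 1 to 12 rows; each row is the pose to reach, as a shift and turn from the pose commanded when the call began, along the tool's axes at that moment; what a row does not reach only later rows make up. A row lasts 1/10 s, in which the tool goes at most 50 mm and 8.59 degrees, less where a joint would pass 70% of its speed; a pose out of reach is approached as far as the arm can. A call with a number of a shift or a turn outside -1 to 1 is refused whole. A call with a gripper value outside its range is refused whole. "hand" is the opening, from -1 (shut) to 1 (fully open), set as the call begins (left out, the last holds). The fingers move at their own pace and stop on an object; "newtons" is the grip in N (left out, the last holds). Time passes only in rows, so rows that repeat a pose let the fingers close. It gives the time, the measured TCP pose, the force, the opening and the grip force at its end, in the units of the state.
- get_obs(): the state, without advancing time (a new reading comes with each control period).
- camera(name): name is "side" or "top" or "wrist"; returns a dict with "image" (400x640x3 uint8, red, green, blue), "range_z" (400x640 float32, m along the optical axis (not along the pixel's ray), 0 where there is no reading), "mtx" (3x3 intrinsics, pixels), "extrinsics" (4x4, takes a point from camera to world coordinates); the wrist camera has in their place "tool_from_camera" (4x4, takes a point from camera to tool coordinates, whose origin is the TCP and whose axes are the flange's). Camera axes: x right, y down, z forward; pixel columns grow to the right and rows downward; lengths in m; the calibration is good to about 2 mm. The wrist camera is an equidistant fisheye: a pixel r from the principal point sees the ray r / f radians off the axis. A picture is of the moment at which its call begins: read the wrist's pose just before it.
- hand_in(): hands the job in; it is judged then, once.
Trained networks look in a picture, given as the dict that the camera call returned (one of the last four; its "shot" number tells which), for a name from the list of things; names that differ only in an ending like _2 or _b are one class to them, and where a whole thing is asked for, a point or a joint stands for the part that bears it (a point fixed in the world has none). Each returns a list of dicts, best first, with "conf" (0 to 1); they miss things now and then, are a little off and sometimes report something else, mostly with a low value. They report only what shows in the picture. A call takes as long as a camera call. They do not tell look-alikes from the thing itself.
- boxes_of(picture, thing): "point" ([row, column] as shares, 0 to 1, of the picture: columns of its width, rows of its height, amid what is visible of it).
- tip_of(picture, thing): "point" ([row, column] as shares, 0 to 1, of the picture: columns of its width, rows of its height: a listed point, or the origin of a listed thing).
The state is a dict: "clock": time; "q": joint angles; "qvel": joint speeds; "effort": joint torques, N m; "eef_pos": TCP position; "ee_rot": TCP orientation; "force": force on the tool from outside, world axes, zero at the start; "torque": the same for the moment, N m; "opening": finger opening in m; "finger_force": force on a finger pad.
Only numpy, scipy, OpenCV 4.12 (cv2) and the standard library are available. Lean on these libraries where they do the work, as an engineer would, in place of code of your own. Each camera call takes 0.05 s, during which the arm holds its last target. There are 200 camera calls.

## Working session

There is one attempt and no reset: what is moved stays moved. The work goes in short steps, Python scripts to look and compute and a tool call to move; the robot and the scene stay as the last step left them, time stands still between calls to the robot, and variables do not carry over. Pictures are saved under pics/ and viewed, at most 10 in all, crops included, and the job is handed in when it is done.

Besides the shell and the picture viewer there is one more tool, called after "Request:" as name(argument=value, ...), one argument or row to a line, values as JSON. carry_out: Moves the arm, as the interface text tells. Shift numbers are shares of 200 mm and turn numbers shares of 90 degrees, none past 1 either way. Its arguments: {"type":"object","properties":{"deltas":{"type":"array"},"hand":{"type":"number"},"newtons":{"type":"number"}},"required":["deltas"]}

```bash
mkdir -p pics; ls; cat > h.py <<'E'
import numpy as np,cv2
from scipy.spatial.transform import Rotation as R
from workcell import get_obs,camera,hand_in,boxes_of,tip_of
def pose(o):
    w,x,y,z=o["ee_rot"];T=np.eye(4);T[:3,:3]=R.from_quat([x,y,z,w]).as_matrix();T[:3,3]=o["eef_pos"];return T
def world(p,pt,h=None,E=None):
    # pixel (row,col shares)->world, with depth or on plane z=h (pinhole cams)
    r,c=pt[0]*400,pt[1]*640;K=p["mtx"];E=p["extrinsics"]
    d=np.array([(c-K[0,2])/K[0,0],(r-K[1,2])/K[1,1],1]);
    if h is None:
        z=p["range_z"][int(min(r,399)),int(min(c,639))]
    else: z=(h-E[2,3])/(E[:3,:3]@d)[2]
    return (E@np.r_[d*z,1])[:3]
def cloud(p):
    v,u=np.mgrid[0:400,0:640];z=p["range_z"];K=p["mtx"]
    P=np.stack([(u+.0-K[0,2])/K[0,0]*z,(v+.0-K[1,2])/K[1,1]*z,z],-1)
    E=p["extrinsics"];return P@E[:3,:3].T+E[:3,3]
E
cat > a.py <<'E'
from h import *
o=get_obs();print({k:np.round(v,3) for k,v in o.items()})
for n in("top","side"):
    p=camera(n);cv2.imwrite(f"pics/{n}.png",p["image"][:,:,::-1]);print(n,p["mtx"].tolist(),np.round(p["extrinsics"],3).tolist())
    np.savez(n+".npz",**p)
    for t in "cabinet charger charger_bay0 charger_bay1 battery_flat battery_charged battery_charging caddy caddy_free pot clipper".split():
        print(t,*[(f,[(round(b["conf"],2),np.round(np.array(b["point"])*[400,640]).astype(int).tolist(),np.round(world(p,b["point"]),3).tolist()) for b in g(p,t)[:3]]) for f,g in(("B",boxes_of),("T",tip_of))])
E
python3 a.py
```

```text
pics
{'clock': np.float64(0.0), 'q': array([-1.388,  0.427,  0.074,  1.607, -0.034,  1.111, -0.067]), 'qvel': array([-0.   , -0.   ,  0.001, -0.   ,  0.001, -0.   , -0.001]), 'effort': array([-1.0000e-03, -9.3583e+01,  3.6670e+00, -4.5418e+01, -4.9000e-02,
        2.1000e-02,  0.0000e+00]), 'eef_pos': array([0.22 , 0.638, 0.205]), 'ee_rot': array([-0.   ,  0.165,  0.986, -0.001]), 'force': array([-0.121, -0.937,  0.846]), 'torque': array([-0.002,  0.031,  0.006]), 'finger_force': np.float64(0.0), 'opening': np.float64(0.094)}
top [[461.9446277000062, 0.0, 316.9094433829388], [0.0, 461.9446277000062, 206.86919260921533], [0.0, 0.0, 1.0]] [[0.012, -0.986, 0.166, 0.362], [-1.0, -0.01, 0.013, -0.039], [-0.011, -0.166, -0.986, 1.275], [0.0, 0.0, 0.0, 1.0]]
cabinet ('B', [(0.73, [172, 321], [0.668, -0.033, 0.039]), (0.53, [159, 246], [0.682, 0.163, 0.114])]) ('T', [(0.76, [196, 320], [0.599, -0.031, 0.046]), (0.5, [198, 352], [0.578, -0.111, 0.126])])
charger ('B', [(0.82, [207, 344], [0.556, -0.092, 0.123]), (0.29, [172, 325], [0.669, -0.044, 0.038])]) ('T', [(0.94, [208, 348], [0.552, -0
[... 2641 characters left out ...]
 [0.357, -0.348, 0.027])])
battery_charged ('B', [(0.58, [223, 351], [0.589, -0.128, 0.106])]) ('T', [(0.96, [239, 348], [0.579, -0.144, 0.072])])
battery_charging ('B', [(0.6, [218, 329], [0.537, -0.114, 0.117])]) ('T', [(0.81, [237, 326], [0.527, -0.133, 0.077])])
caddy ('B', [(0.79, [204, 309], [0.519, 0.016, 0.074])]) ('T', [(0.81, [210, 318], [0.543, 0.017, 0.051])])
caddy_free ('B', [(0.59, [203, 311], [0.524, 0.018, 0.075])]) ('T', [(0.72, [207, 306], [0.509, 0.008, 0.072])])
pot ('B', [(0.59, [193, 327], [0.573, 0.035, 0.089])]) ('T', [(0.7, [203, 324], [0.56, 0.015, 0.072])])
clipper ('B', [(0.88, [131, 293], [0.524, 0.257, 0.17])]) ('T', [(0.59, [134, 295], [0.529, 0.256, 0.161])])
```

```bash
python3 - <<'E'
import cv2
a=cv2.imread("pics/top.png")[150:310,250:490];cv2.imwrite("pics/topc.png",cv2.resize(a,(800,533),interpolation=cv2.INTER_CUBIC))
a=cv2.imread("pics/side.png")[150:400,230:450];cv2.imwrite("pics/sidec.png",cv2.resize(a,(528,600),interpolation=cv2.INTER_CUBIC))
E
```

```text
(no output)
```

View pics/topc.png

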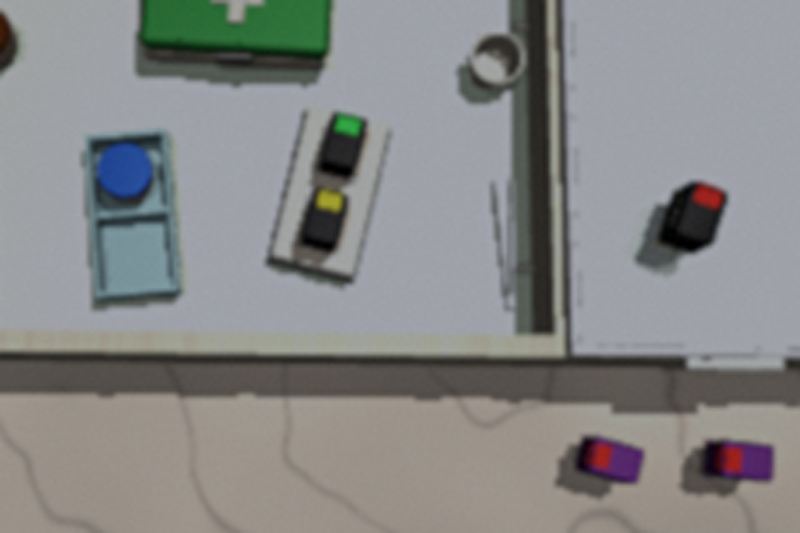

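View pics/sidec.png

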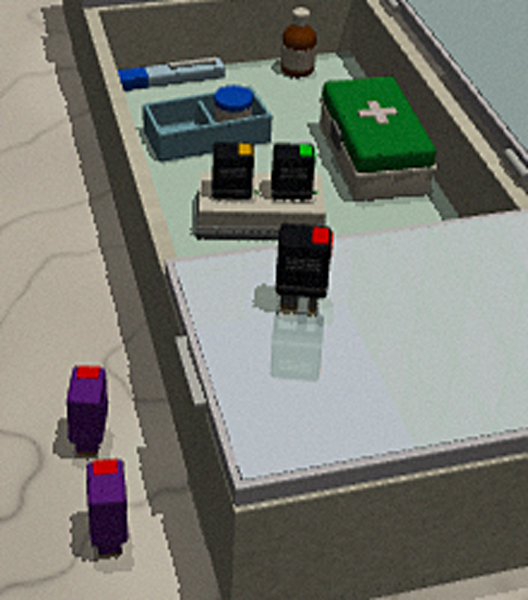

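```bash
cat >> h.py <<'E'
def rect(P,cen,rad,zlo,zhi,ext=None):
    m=(np.hypot(P[...,0]-cen[0],P[...,1]-cen[1])<rad)&(P[...,2]>zlo)&(P[...,2]<zhi)
    q=P[m];
    if len(q)<5: return None
    (cx,cy),(w,h),a=cv2.minAreaRect((q[:,:2]*1000).astype(np.float32))
    return [round(float(t),1) for t in(cx,cy,w,h,a,np.median(q[:,2])*1000)],len(q)
def rel(o,tgt,yaw=None):
    # shares to move TCP to world tgt ; yaw= wanted world direction (deg) of tool y axis, mod 180
    T=pose(o);d=T[:3,:3].T@(np.array(tgt)-T[:3,3])/.2
    out=dict(zip(("dx","dy","dz"),np.round(d,3).tolist()))
    if yaw is not None:
        y=T[:3,1];cur=np.degrees(np.arctan2(y[1],y[0]));dl=(yaw-cur+90)%180-90
        R2=R.from_euler("z",cur+dl,degrees=True).as_matrix()
        Y=R2[:,0];Z=np.array([0,0,-1.]);X=np.cross(Y,Z);Tn=np.stack([X,Y,Z],1)
        out.update(zip(("rx","ry","rz"),np.round(R.from_matrix(T[:3,:3].T@Tn).as_rotvec()/(np.pi/2),4).tolist()))
    return out
E
python3 - <<'E'
from h import *
for n in("top","side"):
    p=dict(np.load(n+".npz"));P=cloud(p)
    print(n)
    for nm,a in dict(green=((.588,-.116),.035,.115,.14),amber=((.53,-.1),.03,.115,.14),chg=((.556,-.105),.09,.066,.085),flat=((.515,-.345),.05,.21,.235),caddy=((.54,.05),.09,.068,.08),cfloor=((.505,.045),.05,.04,.05),door=((.45,-.35),.05,.1,.2)).items(): print(nm,rect(P,*a))
o=get_obs();print(rel(o,[.5,.25,.38],90),rel(o,[.56,-.1,.3],82))
p=camera("wrist");print(p["mtx"].tolist(),np.round(p["tool_from_camera"],3).tolist())
E
```

```text
top
green ([586.3, -110.7, 27.8, 62.7, 76.3, 126.0], 186)
amber ([538.1, -98.8, 27.4, 41.8, 76.3, 126.0], 181)
chg ([567.2, -105.6, 66.0, 125.8, 76.4, 74.3], 771)
flat ([528.5, -352.9, 28.4, 41.8, 70.5, 221.5], 235)
caddy ([546.8, 51.6, 130.2, 66.1, 5.7, 75.4], 291)
cfloor ([505.7, 44.1, 96.9, 96.9, 1.8, 43.6], 681)
door ([464.2, -351.4, 98.5, 71.2, 83.8, 150.4], 1038)
side
green ([584.2, -115.0, 27.0, 61.7, 72.9, 125.9], 175)
amber ([536.3, -102.4, 32.9, 38.0, 76.6, 125.7], 185)
chg ([565.2, -108.4, 74.9, 124.5, 76.8, 74.9], 725)
flat ([526.2, -356.3, 31.8, 40.1, 73.4, 222.1], 320)
caddy ([545.2, 49.4, 132.9, 74.1, 5.8, 74.1], 410)
cfloor ([506.7, 41.8, 73.9, 92.8, 1.5, 43.5], 256)
door ([462.6, -351.7, 99.2, 73.4, 82.0, 151.6], 1278)
{'dx': -1.956, 'dy': -1.378, 'dz': -0.873, 'rx': -0.0, 'ry': -0.0, 'rz': -0.2113} {'dx': -2.81, 'dy': -2.935, 'dz': -0.473, 'rx': -0.0, 'ry': -0.0, 'rz': -0.1224}
[[309.70691628693146, 0.0, 327.32937080447454], [0.0, 309.70691628693146, 195.5421345609819], [0.0, 0.0, 1.0]] [[-0.0, -0.964, -0.264, 0.077], [1.0, -0.0, -0.0, -0.0], [0.0, -0.264, 0.964, -0.178], [0.0, 0.0, 0.0, 1.0]]
```

Request:
carry_out(
  deltas=[
    {"dz": -0.25},
    {"dx": -0.1,"dy": -0.1,"dz": -0.5},
    {"dx": -0.94,"dy": -0.98,"dz": -0.75},
    {"dx": -0.94,"dy": -0.98,"dz": -0.75},
    {"dx": -0.94,"dy": -0.98,"dz": -0.75},
    {"dx": -0.94,"dy": -0.98,"dz": -0.75},
    {"dx": -0.94,"dy": -0.98,"dz": -0.75},
    {"dx": -0.94,"dy": -0.98,"dz": -0.75},
  ],
)

```text
invalid input at $.deltas[0]: expected keys dx, dy, dz, rx, ry, rz
```

Request:
carry_out(
  deltas=[
    {"dx": -0.94,"dy": -0.98},
    {"dx": -0.94,"dy": -0.98},
    {"dx": -0.94,"dy": -0.98},
    {"dx": -0.94,"dy": -0.98},
    {"dx": -0.94,"dy": -0.98},
    {"dx": -0.94,"dy": -0.98},
    {"dx": -0.94,"dy": -0.98},
  ],
)

```text
invalid input at $.deltas[0]: expected keys dx, dy, dz, rx, ry, rz
```

```bash
python3 - <<'E'
from h import *
o=get_obs();print(o["clock"],o["eef_pos"],o["ee_rot"],o["q"]);print(rel(o,[.53,-.05,.33],76.4))
E
```

```text
2.35 [0.21988697 0.63814782 0.20547901] [-2.88477784e-05  1.65176470e-01  9.86264028e-01 -7.61383883e-06] [-1.38849436  0.42608512  0.07391867  1.60599605 -0.03413377  1.11079152
 -0.06708221]
{'dx': -2.587, 'dy': -2.748, 'dz': -0.623, 'rx': -0.0, 'ry': -0.0, 'rz': -0.0602}
```

Request:
carry_out(
  deltas=[
    {"dx": 0,"dy": 0,"dz": -0.25,"rx": 0,"ry": 0,"rz": 0},
    {"dx": -0.1,"dy": -0.1,"dz": -0.5,"rx": 0,"ry": 0,"rz": 0},
    {"dx": -0.9,"dy": -0.92,"dz": -0.7,"rx": 0,"ry": 0,"rz": 0},
    {"dx": -0.9,"dy": -0.92,"dz": -0.7,"rx": 0,"ry": 0,"rz": 0},
    {"dx": -0.9,"dy": -0.92,"dz": -0.7,"rx": 0,"ry": 0,"rz": 0},
    {"dx": -0.9,"dy": -0.92,"dz": -0.7,"rx": 0,"ry": 0,"rz": 0},
    {"dx": -0.9,"dy": -0.92,"dz": -0.7,"rx": 0,"ry": 0,"rz": 0},
    {"dx": -0.9,"dy": -0.92,"dz": -0.7,"rx": 0,"ry": 0,"rz": 0},
  ],
)

```text
clock: 3.15
eef_pos: [0.3332, 0.4014, 0.3474]
ee_rot: [0.001, 0.168, 0.986, 0.001]
force: [-0.4, -0.1, 1.1]
opening: 0.0938
finger_force: 0.0
```

Request:
carry_out(
  deltas=[
    {"dx": -0.9,"dy": -0.92,"dz": 0,"rx": 0,"ry": 0,"rz": 0},
    {"dx": -0.9,"dy": -0.92,"dz": 0,"rx": 0,"ry": 0,"rz": 0},
    {"dx": -0.9,"dy": -0.92,"dz": 0,"rx": 0,"ry": 0,"rz": 0},
    {"dx": -0.9,"dy": -0.92,"dz": 0,"rx": 0,"ry": 0,"rz": 0},
    {"dx": -0.9,"dy": -0.92,"dz": 0,"rx": 0,"ry": 0,"rz": 0},
    {"dx": -0.9,"dy": -0.92,"dz": 0,"rx": 0,"ry": 0,"rz": 0},
    {"dx": -0.9,"dy": -0.92,"dz": 0,"rx": 0,"ry": 0,"rz": 0},
  ],
)

```text
clock: 3.85
eef_pos: [0.4408, 0.1719, 0.3457]
ee_rot: [0.0, 0.166, 0.986, 0.0]
force: [-0.1, 0.3, 0.3]
opening: 0.0937
finger_force: 0.0
```

```bash
python3 - <<'E'
from h import *
o=get_obs();print(o["clock"],o["eef_pos"],o["ee_rot"],o["q"]);print(rel(o,[.53,-.05,.33],76.4))
E
```

```text
3.85 [0.44082618 0.17189137 0.34565073] [8.27189451e-05 1.66489805e-01 9.86043150e-01 2.12368579e-04] [-0.9336418  -0.0401761   0.4164001   1.86656234  0.01657663  1.31141385
  0.71447306]
{'dx': -0.785, 'dy': -0.902, 'dz': 0.078, 'rx': 0.0003, 'ry': 0.0001, 'rz': -0.0619}
```

Request:
carry_out(
  deltas=[
    {"dx": -0.785,"dy": -0.9,"dz": 0.08,"rx": 0,"ry": 0,"rz": -0.062},
    {"dx": -0.785,"dy": -0.9,"dz": 0.08,"rx": 0,"ry": 0,"rz": -0.062},
    {"dx": -0.785,"dy": -0.9,"dz": 0.08,"rx": 0,"ry": 0,"rz": -0.062},
    {"dx": -0.785,"dy": -0.9,"dz": 0.08,"rx": 0,"ry": 0,"rz": -0.062},
    {"dx": -0.785,"dy": -0.9,"dz": 0.08,"rx": 0,"ry": 0,"rz": -0.062},
    {"dx": -0.785,"dy": -0.9,"dz": 0.08,"rx": 0,"ry": 0,"rz": -0.062},
    {"dx": -0.785,"dy": -0.9,"dz": 0.08,"rx": 0,"ry": 0,"rz": -0.062},
    {"dx": -0.785,"dy": -0.9,"dz": 0.08,"rx": 0,"ry": 0,"rz": -0.062},
    {"dx": -0.785,"dy": -0.9,"dz": 0.08,"rx": 0,"ry": 0,"rz": -0.062},
  ],
)

```text
clock: 4.75
eef_pos: [0.5301, -0.0465, 0.3295]
ee_rot: [-0.0, 0.116, 0.993, 0.0]
force: [0.0, 1.1, -0.3]
opening: 0.0938
finger_force: 0.0
```

```bash
cat >> h.py <<'E'
def wcloud(p,T):
    v,u=np.mgrid[0:400,0:640];K=p["mtx"];a=(u-K[0,2])/K[0,0];b=(v-K[1,2])/K[1,1];th=np.hypot(a,b)+1e-9
    z=p["range_z"];s=np.tan(np.minimum(th,1.4))/th
    P=np.stack([a*s*z,b*s*z,z],-1);P[z<=0]=np.nan
    E=T@p["tool_from_camera"];return P@E[:3,:3].T+E[:3,3]
def wpix(p,T,X):
    E=np.linalg.inv(T@p["tool_from_camera"]);c=E[:3,:3]@np.array(X)+E[:3,3];K=p["mtx"]
    r=np.hypot(c[0],c[1]);th=np.arctan2(r,c[2]);return K[0,2]+K[0,0]*th*c[0]/r,K[1,2]+K[1,1]*th*c[1]/r
E
python3 - <<'E'
from h import *
o=get_obs();T=pose(o);print(o["clock"],o["eef_pos"],o["ee_rot"])
p=camera("wrist");P=wcloud(p,T)
im=p["image"][:,:,::-1].copy();cv2.imwrite("pics/w1.png",im)
for nm,a in dict(green=((.6,-.115),.032,.115,.14),amber=((.53,-.1),.03,.115,.14),chg=((.556,-.105),.09,.066,.085),flat=((.515,-.345),.05,.21,.235),caddy=((.54,.05),.09,.068,.08),cfloor=((.505,.045),.03,.04,.05)).items(): print(nm,rect(P,*a))
E
```

```text
4.75 [ 0.53010725 -0.04652854  0.32947108] [-5.88599028e-05  1.15605649e-01  9.93295166e-01  2.08530161e-04]
green ([594.1, -113.4, 27.4, 41.9, 74.7, 125.0], 614)
amber ([536.1, -99.9, 29.4, 42.1, 76.2, 125.0], 674)
chg ([564.2, -108.1, 64.9, 126.0, 76.1, 73.2], 2105)
flat ([526.2, -353.2, 28.4, 42.1, 69.4, 220.9], 519)
caddy ([544.9, 50.0, 131.4, 67.4, 5.8, 74.6], 1031)
cfloor ([504.4, 47.4, 59.3, 54.8, 7.6, 43.0], 993)
```

View pics/w1.png

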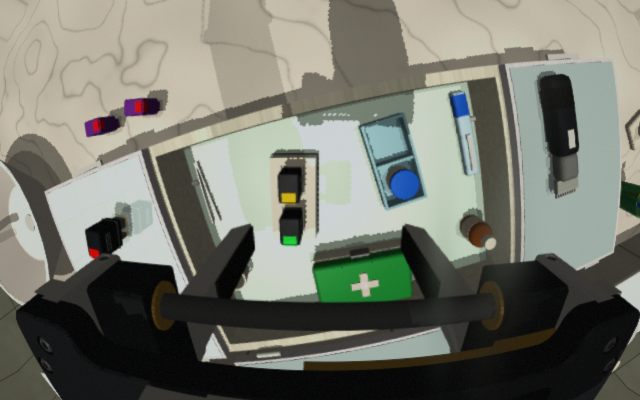

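```bash
python3 - <<'E'
from h import *
o=get_obs();print(rel(o,[.5945,-.1135,.094],76.3))
E
```

```text
{'dx': -0.39, 'dy': -0.251, 'dz': 1.177, 'rx': 0.0003, 'ry': -0.0001, 'rz': 0.0044}
```

Request:
carry_out(
  deltas=[
    {"dx": -0.25,"dy": -0.16,"dz": 0,"rx": 0,"ry": 0,"rz": 0.0044},
    {"dx": -0.39,"dy": -0.251,"dz": 0.1,"rx": 0,"ry": 0,"rz": 0.0044},
    {"dx": -0.39,"dy": -0.251,"dz": 0.3,"rx": 0,"ry": 0,"rz": 0.0044},
    {"dx": -0.39,"dy": -0.251,"dz": 0.5,"rx": 0,"ry": 0,"rz": 0.0044},
    {"dx": -0.39,"dy": -0.251,"dz": 0.6,"rx": 0,"ry": 0,"rz": 0.0044},
    {"dx": -0.39,"dy": -0.251,"dz": 0.677,"rx": 0,"ry": 0,"rz": 0.0044},
    {"dx": -0.39,"dy": -0.251,"dz": 0.677,"rx": 0,"ry": 0,"rz": 0.0044},
    {"dx": -0.39,"dy": -0.251,"dz": 0.677,"rx": 0,"ry": 0,"rz": 0.0044},
  ],
)

```text
clock: 5.6
eef_pos: [0.5948, -0.1151, 0.195]
ee_rot: [0.0, 0.12, 0.993, 0.0]
force: [0.2, -1.1, 1.0]
opening: 0.094
finger_force: 0.0
```

```bash
cat > m.py <<'E'
from h import *
import sys
# measure a battery top near cx,cy between z lo/hi, in world and in tool axes
cx,cy,lo,hi=map(float,sys.argv[1:5])
o=get_obs();T=pose(o);p=camera("wrist");P=wcloud(p,T)
r=rect(P,(cx,cy),.033,lo,hi);print(o["clock"],o["eef_pos"],r)
c=np.r_[np.array(r[0][:2])/1e3,r[0][5]/1e3];print("tool frame mm",np.round((T[:3,:3].T@(c-T[:3,3]))*1e3,1),"tool y yaw",np.degrees(np.arctan2(T[1,1],T[0,1])),"tilt",T[2,:])
if len(sys.argv)>5: cv2.imwrite("pics/"+sys.argv[5],p["image"][:,:,::-1])
E
python3 m.py .595 -.114 .115 .14; python3 m.py .536 -.1 .115 .14; python3 -c "
from h import *
print(rel(get_obs(),[.5945,-.1135,.094],76.3))"
```

```text
5.6 [ 0.59484855 -0.11510352  0.19502102] ([594.0, -114.3, 27.0, 41.2, 76.6, 125.1], 1512)
tool frame mm [ 1.1  0.6 69.9] tool y yaw 76.19592938026607 tilt [-8.80781636e-04  2.46487831e-04 -9.99999582e-01  1.95021019e-01]
5.65 [ 0.59508945 -0.1152229   0.19539801] ([536.6, -100.1, 26.9, 40.1, 76.3, 125.0], 1663)
tool frame mm [60.5  0.7 70.3] tool y yaw 76.19043459035704 tilt [-1.65755854e-03  4.82688469e-04 -9.99998510e-01  1.95398011e-01]
{'dx': 0.006, 'dy': 0.008, 'dz': 0.507, 'rx': 0.0004, 'ry': 0.0012, 'rz': -0.0013}
```

Request:
carry_out(
  deltas=[
    {"dx": 0.005,"dy": 0.003,"dz": 0.15,"rx": 0,"ry": 0,"rz": 0},
    {"dx": 0.005,"dy": 0.003,"dz": 0.3,"rx": 0,"ry": 0,"rz": 0},
    {"dx": 0.005,"dy": 0.003,"dz": 0.42,"rx": 0,"ry": 0,"rz": 0},
    {"dx": 0.005,"dy": 0.003,"dz": 0.507,"rx": 0,"ry": 0,"rz": 0},
    {"dx": 0.005,"dy": 0.003,"dz": 0.507,"rx": 0,"ry": 0,"rz": 0},
    {"dx": 0.005,"dy": 0.003,"dz": 0.507,"rx": 0,"ry": 0,"rz": 0},
  ],
)

```text
clock: 6.3
eef_pos: [0.5942, -0.1147, 0.0938]
ee_rot: [0.001, 0.12, 0.993, 0.0]
force: [-0.7, 0.4, 0.3]
opening: 0.0941
finger_force: 0.0
```

Request:
carry_out(
  deltas=[
    {"dx": 0,"dy": 0,"dz": 0,"rx": 0,"ry": 0,"rz": 0},
    {"dx": 0,"dy": 0,"dz": 0,"rx": 0,"ry": 0,"rz": 0},
    {"dx": 0,"dy": 0,"dz": 0,"rx": 0,"ry": 0,"rz": 0},
    {"dx": 0,"dy": 0,"dz": 0,"rx": 0,"ry": 0,"rz": 0},
    {"dx": 0,"dy": 0,"dz": 0,"rx": 0,"ry": 0,"rz": 0},
    {"dx": 0,"dy": 0,"dz": 0,"rx": 0,"ry": 0,"rz": 0},
    {"dx": 0,"dy": 0,"dz": 0,"rx": 0,"ry": 0,"rz": 0},
    {"dx": 0,"dy": 0,"dz": 0,"rx": 0,"ry": 0,"rz": 0},
  ],
  hand=-1,
  newtons=20,
)

```text
clock: 7.1
eef_pos: [0.5935, -0.1145, 0.0927]
ee_rot: [-0.0, 0.12, 0.993, -0.0]
force: [-1.2, 0.7, 0.0]
opening: 0.0338
finger_force: 0.0
```

```bash
python3 m.py .595 -.114 .115 .14; python3 -c "
from h import *
o=get_obs();print(o)"
```

```text
7.1 [ 0.5935038  -0.11452817  0.09266756] ([591.6, -109.9, 46.7, 50.1, 16.7, 125.1], 4991)
tool frame mm [  3.    4.  -32.4] tool y yaw 76.17372342586935 tilt [ 4.81758225e-05 -8.34251862e-05 -9.99999995e-01  9.26675553e-02]
{'clock': 7.15, 'q': array([-0.39682114,  0.50846533,  0.63620555,  1.89538483, -0.39020251,
        0.86371143,  1.7666912 ]), 'qvel': array([ 1.52634600e-03, -1.18442740e-03,  1.45996014e-03,  5.07578134e-05,
       -1.09385151e-02,  2.58357972e-03, -1.05411761e-03]), 'effort': array([-5.75913626e-03, -8.03671432e+01,  1.59429896e+01, -3.56136596e+01,
        4.22084425e-02,  7.22163194e-02, -1.26533363e-03]), 'eef_pos': array([ 0.59346558, -0.11453982,  0.09263917]), 'ee_rot': array([-7.64923996e-05,  1.20416480e-01,  9.92723458e-01, -3.19728984e-05]), 'force': array([0.47746346, 0.00262754, 0.70081324]), 'torque': array([ 0.19972651, -0.05986564, -0.04869426]), 'finger_force': 0.5711591430008411, 'opening': 0.029371163221084472}
```

Request:
carry_out(
  deltas=[
    {"dx": 0,"dy": 0,"dz": 0,"rx": 0,"ry": 0,"rz": 0},
    {"dx": 0,"dy": 0,"dz": 0,"rx": 0,"ry": 0,"rz": 0},
    {"dx": 0,"dy": 0,"dz": 0,"rx": 0,"ry": 0,"rz": 0},
    {"dx": 0,"dy": 0,"dz": 0,"rx": 0,"ry": 0,"rz": 0},
  ],
)

```text
clock: 7.55
eef_pos: [0.5935, -0.1145, 0.0927]
ee_rot: [-0.0, 0.12, 0.993, -0.0]
force: [-0.7, 0.2, -0.1]
opening: 0.0283
finger_force: 20.0
```

```bash
python3 -c "
from h import *
o=get_obs();T=pose(o);print(o['eef_pos'],o['ee_rot'],o['force'],o['opening'],o['finger_force'],T[2])"
```

```text
[ 0.59350956 -0.11454444  0.09265498] [-3.23824315e-05  1.20410729e-01  9.92724158e-01 -2.50414456e-05] [-0.70830137  0.16361949 -0.05881296] 0.028310544034613347 19.99991923570633 [ 5.82631267e-05 -5.75168804e-05 -9.99999997e-01  9.26549782e-02]
```

Request:
carry_out(
  deltas=[
    {"dx": 0,"dy": 0,"dz": -0.05,"rx": 0,"ry": 0,"rz": 0},
    {"dx": 0,"dy": 0,"dz": -0.12,"rx": 0,"ry": 0,"rz": 0},
    {"dx": 0,"dy": 0,"dz": -0.25,"rx": 0,"ry": 0,"rz": 0},
    {"dx": 0,"dy": 0,"dz": -0.4,"rx": 0,"ry": 0,"rz": 0},
    {"dx": 0,"dy": 0,"dz": -0.5,"rx": 0,"ry": 0,"rz": 0},
    {"dx": 0,"dy": 0,"dz": -0.5,"rx": 0,"ry": 0,"rz": 0},
    {"dx": 0,"dy": 0,"dz": -0.5,"rx": 0,"ry": 0,"rz": 0},
  ],
)

```text
clock: 8.25
eef_pos: [0.5937, -0.1144, 0.1934]
ee_rot: [0.001, 0.12, 0.993, 0.0]
force: [-0.5, -0.4, -0.5]
opening: 0.0279
finger_force: 20.0
```

```bash
cat > l.py <<'E'
from h import *
import sys
# light on the held battery: edges in picture (top and face)
o=get_obs();T=pose(o);p=camera("wrist");cv2.imwrite("pics/"+sys.argv[1],p["image"][:,:,::-1])
hsv=cv2.cvtColor(p["image"],cv2.COLOR_RGB2HSV).astype(int);h,s,v=hsv[...,0],hsv[...,1],hsv[...,2]
m=(s>130)&(v>90)&(((h>45)&(h<80)) if sys.argv[2]=="g" else ((h<8)|(h>172)))
P=wcloud(p,np.eye(4));z=P[...,2]
m&=(z>-.045)&(z<-.015)&(abs(P[...,1])<.03)&(abs(P[...,0])<.05)
q=P[m]*1e3;print(m.sum(),"tool mm mean",q.mean(0).round(2),"p2",np.percentile(q,2,0).round(1),"p98",np.percentile(q,98,0).round(1))
v,u=np.nonzero(m);print("px",v.min(),v.max(),u.min(),u.max(),v.mean().round(2),u.mean().round(2))
print(o["clock"],o["eef_pos"],T[2,:3].round(4),o["opening"],o["finger_force"],np.degrees(np.arctan2(T[1,1],T[0,1])))
E
python3 l.py g1.png g;  python3 -c "
from h import *
print(rel(get_obs(),[.514,.047,.16],95.8))"
```

```text
620 tool mm mean [-12.76   0.12 -33.15] p2 [-20.2  -8.4 -34.4] p98 [ -6.6   8.8 -30.9]
px 275 294 311 344 284.93 327.89
8.25 [ 0.59365321 -0.11439426  0.19335879] [-1.e-03  6.e-04 -1.e+00] 0.02789327348561046 19.999901354312897 76.18286296541132
{'dx': 0.577, 'dy': 0.688, 'dz': 0.163, 'rx': 0.0001, 'ry': -0.0001, 'rz': -0.218}
```

View pics/g1.png

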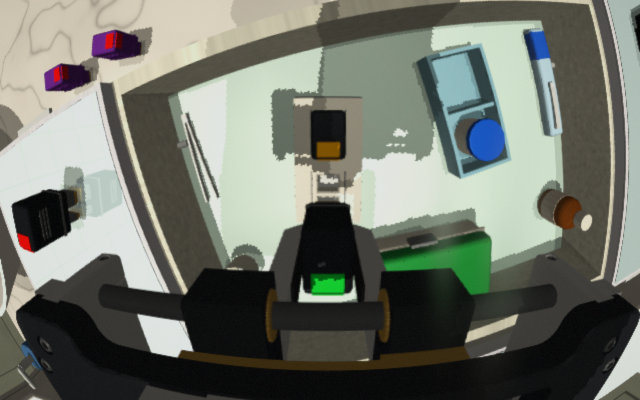

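Request:
carry_out(
  deltas=[
    {"dx": 0.15,"dy": 0.18,"dz": 0,"rx": 0,"ry": 0,"rz": -0.06},
    {"dx": 0.3,"dy": 0.36,"dz": 0,"rx": 0,"ry": 0,"rz": -0.12},
    {"dx": 0.45,"dy": 0.54,"dz": 0,"rx": 0,"ry": 0,"rz": -0.18},
    {"dx": 0.577,"dy": 0.688,"dz": 0,"rx": 0,"ry": 0,"rz": -0.218},
    {"dx": 0.577,"dy": 0.688,"dz": 0.16,"rx": 0,"ry": 0,"rz": -0.218},
    {"dx": 0.577,"dy": 0.688,"dz": 0.16,"rx": 0,"ry": 0,"rz": -0.218},
    {"dx": 0.577,"dy": 0.688,"dz": 0.16,"rx": 0,"ry": 0,"rz": -0.218},
  ],
)

```text
clock: 9.0
eef_pos: [0.514, 0.0457, 0.1605]
ee_rot: [-0.001, -0.05, 0.999, -0.001]
force: [0.3, -0.6, 0.4]
opening: 0.0274
finger_force: 20.0
```

```bash
python3 - <<'E'
from h import *
o=get_obs();T=pose(o);print(o["clock"],o["eef_pos"],o["opening"])
p=camera("wrist");P=wcloud(p,T);cv2.imwrite("pics/w2.png",p["image"][:,:,::-1])
for nm,a in dict(caddy=((.54,.05),.09,.068,.08),flat=((.526,-.353),.05,.21,.235)).items(): print(nm,rect(P,*a))
print(wpix(p,T,[.514,.047,.044]),rel(o,[.514,.047,.0835],95.8))
E
```

```text
9.0 [0.51395923 0.04571471 0.16045849] 0.027437820290481824
caddy ([544.4, 50.2, 129.7, 65.9, 6.0, 75.0], 1100)
flat None
(np.float64(328.7992501340434), np.float64(192.76740046180518)) {'dx': -0.002, 'dy': 0.007, 'dz': 0.385, 'rx': -0.0008, 'ry': -0.0013, 'rz': -0.001}
```

View pics/w2.png

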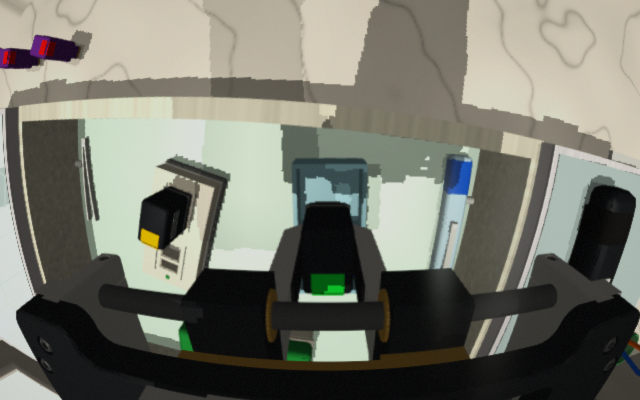

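Request:
carry_out(
  deltas=[
    {"dx": 0,"dy": 0.007,"dz": 0.12,"rx": 0,"ry": 0,"rz": 0},
    {"dx": 0,"dy": 0.007,"dz": 0.24,"rx": 0,"ry": 0,"rz": 0},
    {"dx": 0,"dy": 0.007,"dz": 0.32,"rx": 0,"ry": 0,"rz": 0},
    {"dx": 0,"dy": 0.007,"dz": 0.36,"rx": 0,"ry": 0,"rz": 0},
    {"dx": 0,"dy": 0.007,"dz": 0.375,"rx": 0,"ry": 0,"rz": 0},
    {"dx": 0,"dy": 0.007,"dz": 0.385,"rx": 0,"ry": 0,"rz": 0},
    {"dx": 0,"dy": 0.007,"dz": 0.388,"rx": 0,"ry": 0,"rz": 0},
    {"dx": 0,"dy": 0.007,"dz": 0.388,"rx": 0,"ry": 0,"rz": 0},
  ],
)

```text
clock: 9.85
eef_pos: [0.5146, 0.0481, 0.0836]
ee_rot: [0.0, -0.05, 0.999, 0.0]
force: [0.3, 0.4, -1.4]
opening: 0.0276
finger_force: 20.0
```

Request:
carry_out(
  deltas=[
    {"dx": 0,"dy": 0,"dz": 0.004,"rx": 0,"ry": 0,"rz": 0},
    {"dx": 0,"dy": 0,"dz": 0.008,"rx": 0,"ry": 0,"rz": 0},
    {"dx": 0,"dy": 0,"dz": 0.008,"rx": 0,"ry": 0,"rz": 0},
  ],
)

```text
clock: 10.15
eef_pos: [0.515, 0.0482, 0.0824]
ee_rot: [0.001, -0.051, 0.999, 0.0]
force: [-2.6, -0.7, 12.7]
opening: 0.028
finger_force: 20.0
```

Contact. Open partway slowly, then lift clear.

Request:
carry_out(
  deltas=[
    {"dx": 0,"dy": 0,"dz": -0.004,"rx": 0,"ry": 0,"rz": 0},
    {"dx": 0,"dy": 0,"dz": -0.004,"rx": 0,"ry": 0,"rz": 0},
    {"dx": 0,"dy": 0,"dz": -0.004,"rx": 0,"ry": 0,"rz": 0},
    {"dx": 0,"dy": 0,"dz": -0.004,"rx": 0,"ry": 0,"rz": 0},
    {"dx": 0,"dy": 0,"dz": -0.004,"rx": 0,"ry": 0,"rz": 0},
    {"dx": 0,"dy": 0,"dz": -0.004,"rx": 0,"ry": 0,"rz": 0},
  ],
  hand=0.4,
)

```text
clock: 10.75
eef_pos: [0.5142, 0.048, 0.0822]
ee_rot: [-0.0, -0.05, 0.999, -0.0]
force: [0.4, -0.7, -0.2]
opening: 0.0656
finger_force: 0.0
```

Request:
carry_out(
  deltas=[
    {"dx": 0,"dy": 0,"dz": -0.15,"rx": 0,"ry": 0,"rz": 0},
    {"dx": 0,"dy": 0,"dz": -0.35,"rx": 0,"ry": 0,"rz": 0},
    {"dx": 0,"dy": 0,"dz": -0.6,"rx": 0,"ry": 0,"rz": 0},
    {"dx": 0,"dy": 0,"dz": -0.85,"rx": 0,"ry": 0,"rz": 0},
    {"dx": 0,"dy": 0,"dz": -1,"rx": 0,"ry": 0,"rz": 0},
    {"dx": 0,"dy": 0,"dz": -1,"rx": 0,"ry": 0,"rz": 0},
  ],
  hand=1,
)

```text
clock: 11.35
eef_pos: [0.516, 0.0483, 0.2862]
ee_rot: [0.003, -0.05, 0.999, 0.001]
force: [-0.2, -0.6, -0.9]
opening: 0.0941
finger_force: 0.0
```

```bash
python3 - <<'E'
from h import *
o=get_obs();T=pose(o);print(o["clock"],o["eef_pos"],o["opening"])
p=camera("wrist");P=wcloud(p,T)
for nm,a in dict(chgd=((.514,.047),.033,.105,.13),flat=((.526,-.353),.05,.21,.235),amber=((.536,-.1),.033,.115,.14)).items(): print(nm,rect(P,*a))
print(rel(o,[.526,-.353,.33],71.5))
E
```

```text
11.35 [0.51599579 0.04829218 0.28624823] 0.09408568150252707
chgd ([514.9, 48.1, 40.8, 27.8, 5.2, 115.0], 846)
flat ([526.2, -352.5, 28.8, 42.0, 70.9, 220.5], 491)
amber ([536.0, -99.3, 28.0, 41.4, 77.7, 125.0], 754)
{'dx': 0.151, 'dy': -2.001, 'dz': -0.224, 'rx': 0.0022, 'ry': 0.0034, 'rz': 0.2699}
```

Request:
carry_out(
  deltas=[
    {"dx": 0.0,"dy": -0.15,"dz": -0.2,"rx": 0,"ry": 0,"rz": 0.07},
    {"dx": 0.05,"dy": -0.4,"dz": -0.22,"rx": 0,"ry": 0,"rz": 0.14},
    {"dx": 0.08,"dy": -1,"dz": -0.22,"rx": 0,"ry": 0,"rz": 0.2},
    {"dx": 0.08,"dy": -1,"dz": -0.22,"rx": 0,"ry": 0,"rz": 0.27},
    {"dx": 0.08,"dy": -1,"dz": -0.22,"rx": 0,"ry": 0,"rz": 0.27},
    {"dx": 0.08,"dy": -1,"dz": -0.22,"rx": 0,"ry": 0,"rz": 0.27},
    {"dx": 0.08,"dy": -1,"dz": -0.22,"rx": 0,"ry": 0,"rz": 0.27},
  ],
)

```text
clock: 12.1
eef_pos: [0.518, -0.1524, 0.3251]
ee_rot: [-0.001, 0.161, 0.987, -0.0]
force: [0.3, 0.9, 0.1]
opening: 0.0942
finger_force: 0.0
```

```bash
python3 m.py .526 -.353 .21 .235;python3 -c "
from h import *
print(rel(get_obs(),[.526,-.353,.29],71))"
```

```text
12.1 [ 0.51802837 -0.15243621  0.32510002] ([524.8, -353.3, 29.0, 39.9, 72.5, 220.6], 665)
tool frame mm [ -70.5 -188.2  104.6] tool y yaw 71.44524647477981 tilt [ 1.74293915e-03 -9.30295531e-04 -9.99998048e-01  3.25100021e-01]
{'dx': -0.356, 'dy': -0.942, 'dz': 0.176, 'rx': -0.0004, 'ry': -0.001, 'rz': 0.0059}
```

Request:
carry_out(
  deltas=[
    {"dx": -0.352,"dy": -0.943,"dz": 0,"rx": 0,"ry": 0,"rz": 0},
    {"dx": -0.352,"dy": -0.943,"dz": 0,"rx": 0,"ry": 0,"rz": 0},
    {"dx": -0.352,"dy": -0.943,"dz": 0,"rx": 0,"ry": 0,"rz": 0},
    {"dx": -0.352,"dy": -0.943,"dz": 0,"rx": 0,"ry": 0,"rz": 0},
    {"dx": -0.352,"dy": -0.943,"dz": 0.175,"rx": 0,"ry": 0,"rz": 0},
    {"dx": -0.352,"dy": -0.943,"dz": 0.175,"rx": 0,"ry": 0,"rz": 0},
    {"dx": -0.352,"dy": -0.943,"dz": 0.175,"rx": 0,"ry": 0,"rz": 0},
  ],
)

```text
clock: 12.85
eef_pos: [0.5258, -0.3518, 0.291]
ee_rot: [-0.001, 0.16, 0.987, 0.0]
force: [-0.2, 0.3, 1.5]
opening: 0.0941
finger_force: 0.0
```

```bash
python3 m.py .526 -.353 .21 .235
```

```text
12.85 [ 0.52583955 -0.35183461  0.29102332] ([526.0, -354.6, 28.4, 42.1, 70.3, 220.9], 1586)
tool frame mm [-1.2 -2.6 70.1] tool y yaw 71.6046690854741 tilt [ 1.90431426e-03  6.07233257e-04 -9.99998002e-01  2.91023323e-01]
```

Request:
carry_out(
  deltas=[
    {"dx": -0.003,"dy": -0.013,"dz": 0.15,"rx": 0,"ry": 0,"rz": 0.008},
    {"dx": -0.003,"dy": -0.013,"dz": 0.3,"rx": 0,"ry": 0,"rz": 0.008},
    {"dx": -0.003,"dy": -0.013,"dz": 0.42,"rx": 0,"ry": 0,"rz": 0.008},
    {"dx": -0.003,"dy": -0.013,"dz": 0.51,"rx": 0,"ry": 0,"rz": 0.008},
    {"dx": -0.003,"dy": -0.013,"dz": 0.51,"rx": 0,"ry": 0,"rz": 0.008},
    {"dx": -0.003,"dy": -0.013,"dz": 0.51,"rx": 0,"ry": 0,"rz": 0.008},
  ],
)

```text
clock: 13.5
eef_pos: [0.5262, -0.3555, 0.1908]
ee_rot: [0.001, 0.166, 0.986, 0.0]
force: [0.2, 0.2, 0.2]
opening: 0.0939
finger_force: 0.0
```

Request:
carry_out(
  deltas=[
    {"dx": 0,"dy": 0,"dz": 0,"rx": 0,"ry": 0,"rz": 0},
    {"dx": 0,"dy": 0,"dz": 0,"rx": 0,"ry": 0,"rz": 0},
    {"dx": 0,"dy": 0,"dz": 0,"rx": 0,"ry": 0,"rz": 0},
    {"dx": 0,"dy": 0,"dz": 0,"rx": 0,"ry": 0,"rz": 0},
    {"dx": 0,"dy": 0,"dz": 0,"rx": 0,"ry": 0,"rz": 0},
    {"dx": 0,"dy": 0,"dz": 0,"rx": 0,"ry": 0,"rz": 0},
    {"dx": 0,"dy": 0,"dz": 0,"rx": 0,"ry": 0,"rz": 0},
    {"dx": 0,"dy": 0,"dz": 0,"rx": 0,"ry": 0,"rz": 0},
    {"dx": 0,"dy": 0,"dz": 0,"rx": 0,"ry": 0,"rz": 0},
    {"dx": 0,"dy": 0,"dz": 0,"rx": 0,"ry": 0,"rz": 0},
    {"dx": 0,"dy": 0,"dz": 0,"rx": 0,"ry": 0,"rz": 0},
    {"dx": 0,"dy": 0,"dz": 0,"rx": 0,"ry": 0,"rz": 0},
  ],
  hand=-1,
  newtons=20,
)

```text
clock: 14.7
eef_pos: [0.5251, -0.3564, 0.1893]
ee_rot: [-0.0, 0.167, 0.986, -0.0]
force: [0.0, 0.8, -0.8]
opening: 0.0287
finger_force: 20.0
```

Request:
carry_out(
  deltas=[
    {"dx": 0,"dy": 0,"dz": -0.1,"rx": 0,"ry": 0,"rz": 0},
    {"dx": 0,"dy": 0,"dz": -0.25,"rx": 0,"ry": 0,"rz": 0},
    {"dx": 0,"dy": 0,"dz": -0.4,"rx": 0,"ry": 0,"rz": 0},
    {"dx": 0,"dy": 0,"dz": -0.5,"rx": 0,"ry": 0,"rz": 0},
    {"dx": 0,"dy": 0,"dz": -0.5,"rx": 0,"ry": 0,"rz": 0},
    {"dx": 0,"dy": 0,"dz": -0.5,"rx": 0,"ry": 0,"rz": 0},
  ],
)

```text
clock: 15.3
eef_pos: [0.5251, -0.3561, 0.2889]
ee_rot: [0.0, 0.167, 0.986, 0.0]
force: [0.0, 0.6, -1.3]
opening: 0.0281
finger_force: 20.0
```

```bash
python3 l.py f1.png r;  python3 -c "
from h import *
print(rel(get_obs(),[.5935,-.1145,.24],76.2))"
```

```text
581 tool mm mean [-13.    -0.16 -32.38] p2 [-20.   -8.7 -33.7] p98 [ -7.1   8.3 -29.8]
px 275 293 311 344 284.54 327.51
15.3 [ 0.5251009  -0.3561362   0.28890506] [-0.e+00  3.e-04 -1.e+00] 0.02812168559292416 19.99897599220276 70.78337178201276
{'dx': 0.073, 'dy': 1.253, 'dz': 0.242, 'rx': 0.0002, 'ry': -0.0006, 'rz': -0.0602}
```

Request:
carry_out(
  deltas=[
    {"dx": 0.04,"dy": 0.2,"dz": 0,"rx": 0,"ry": 0,"rz": -0.03},
    {"dx": 0.06,"dy": 0.5,"dz": 0,"rx": 0,"ry": 0,"rz": -0.06},
    {"dx": 0.073,"dy": 0.8,"dz": 0,"rx": 0,"ry": 0,"rz": -0.06},
    {"dx": 0.073,"dy": 1,"dz": 0,"rx": 0,"ry": 0,"rz": -0.06},
    {"dx": 0.073,"dy": 1,"dz": 0,"rx": 0,"ry": 0,"rz": -0.06},
    {"dx": 0.073,"dy": 1,"dz": 0,"rx": 0,"ry": 0,"rz": -0.06},
    {"dx": 0.073,"dy": 1,"dz": 0,"rx": 0,"ry": 0,"rz": -0.06},
  ],
)

```text
clock: 16.05
eef_pos: [0.5766, -0.1636, 0.2886]
ee_rot: [-0.001, 0.121, 0.993, -0.0]
force: [0.4, -0.4, -1.4]
opening: 0.0281
finger_force: 20.0
```

```bash
python3 -c "
from h import *
o=get_obs();print(o['eef_pos'],rel(o,[.5935,-.1145,.2],76.2))"
```

```text
[ 0.57655832 -0.16355582  0.288605  ] {'dx': -0.024, 'dy': 0.259, 'dz': 0.443, 'rx': -0.0005, 'ry': -0.0007, 'rz': -0.0007}
```

Request:
carry_out(
  deltas=[
    {"dx": -0.024,"dy": 0.24,"dz": 0,"rx": 0,"ry": 0,"rz": 0},
    {"dx": -0.024,"dy": 0.26,"dz": 0.15,"rx": 0,"ry": 0,"rz": 0},
    {"dx": -0.024,"dy": 0.26,"dz": 0.35,"rx": 0,"ry": 0,"rz": 0},
    {"dx": -0.024,"dy": 0.26,"dz": 0.55,"rx": 0,"ry": 0,"rz": 0},
    {"dx": -0.024,"dy": 0.26,"dz": 0.7,"rx": 0,"ry": 0,"rz": 0},
    {"dx": -0.024,"dy": 0.26,"dz": 0.8,"rx": 0,"ry": 0,"rz": 0},
    {"dx": -0.024,"dy": 0.26,"dz": 0.8,"rx": 0,"ry": 0,"rz": 0},
    {"dx": -0.024,"dy": 0.26,"dz": 0.8,"rx": 0,"ry": 0,"rz": 0},
    {"dx": -0.024,"dy": 0.26,"dz": 0.8,"rx": 0,"ry": 0,"rz": 0},
  ],
)

```text
clock: 16.95
eef_pos: [0.5948, -0.1144, 0.1306]
ee_rot: [0.001, 0.121, 0.993, -0.0]
force: [0.8, 0.6, -1.2]
opening: 0.0283
finger_force: 20.0
```

```bash
python3 -c "
from h import *
o=get_obs();print(o['eef_pos'],rel(o,[.5935,-.1145,.0935],76.2))"; python3 l.py f2.png r; python3 m.py .536 -.1 .115 .14
```

```text
[ 0.5948121  -0.11444364  0.13061295] {'dx': 0.007, 'dy': -0.002, 'dz': 0.186, 'rx': 0.0001, 'ry': 0.0011, 'rz': -0.0011}
685 tool mm mean [-1.195e+01  3.000e-02 -3.249e+01] p2 [-19.9  -8.5 -33.8] p98 [ -5.5   8.6 -29.9]
px 273 293 311 344 283.04 327.73
16.95 [ 0.5948121  -0.11444364  0.13061295] [-1.7e-03  1.0e-04 -1.0e+00] 0.028259109072717448 19.998974204063416 76.10113599826585
17.0 [ 0.59488754 -0.11404139  0.13060926] ([536.2, -100.1, 28.2, 40.3, 76.5, 125.0], 3022)
tool frame mm [60.3 -0.5  5.5] tool y yaw 76.1342659473166 tilt [-1.77920167e-03  4.09182130e-04 -9.99998334e-01  1.30609259e-01]
```

View pics/f2.png

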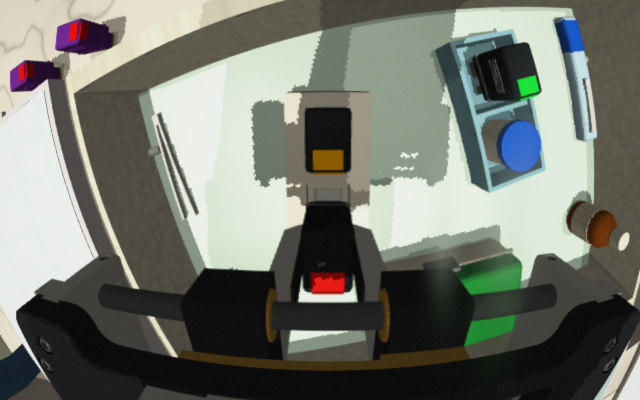

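Request:
carry_out(
  deltas=[
    {"dx": 0.007,"dy": -0.001,"dz": 0.03,"rx": 0,"ry": 0.001,"rz": -0.001},
    {"dx": 0.007,"dy": -0.001,"dz": 0.05,"rx": 0,"ry": 0.001,"rz": -0.001},
    {"dx": 0.007,"dy": -0.001,"dz": 0.065,"rx": 0,"ry": 0.001,"rz": -0.001},
    {"dx": 0.007,"dy": -0.001,"dz": 0.08,"rx": 0,"ry": 0.001,"rz": -0.001},
    {"dx": 0.007,"dy": -0.001,"dz": 0.095,"rx": 0,"ry": 0.001,"rz": -0.001},
    {"dx": 0.007,"dy": -0.001,"dz": 0.11,"rx": 0,"ry": 0.001,"rz": -0.001},
    {"dx": 0.007,"dy": -0.001,"dz": 0.11,"rx": 0,"ry": 0.001,"rz": -0.001},
  ],
)

```text
clock: 17.75
eef_pos: [0.593, -0.1133, 0.1069]
ee_rot: [-0.001, 0.12, 0.993, -0.0]
force: [2.0, -0.8, -1.6]
opening: 0.0276
finger_force: 20.0
```

Request:
carry_out(
  deltas=[
    {"dx": 0,"dy": 0,"dz": 0.02,"rx": 0,"ry": 0,"rz": 0},
    {"dx": 0,"dy": 0,"dz": 0.035,"rx": 0,"ry": 0,"rz": 0},
    {"dx": 0,"dy": 0,"dz": 0.05,"rx": 0,"ry": 0,"rz": 0},
    {"dx": 0,"dy": 0,"dz": 0.062,"rx": 0,"ry": 0,"rz": 0},
    {"dx": 0,"dy": 0,"dz": 0.067,"rx": 0,"ry": 0,"rz": 0},
    {"dx": 0,"dy": 0,"dz": 0.07,"rx": 0,"ry": 0,"rz": 0},
    {"dx": 0,"dy": 0,"dz": 0.07,"rx": 0,"ry": 0,"rz": 0},
  ],
)

```text
clock: 18.45
eef_pos: [0.593, -0.1133, 0.0933]
ee_rot: [-0.001, 0.12, 0.993, 0.0]
force: [3.1, -1.4, -2.7]
opening: 0.0277
finger_force: 20.0
```

Request:
carry_out(
  deltas=[
    {"dx": 0,"dy": 0,"dz": 0.004,"rx": 0,"ry": 0,"rz": 0},
    {"dx": 0,"dy": 0,"dz": 0.008,"rx": 0,"ry": 0,"rz": 0},
    {"dx": 0,"dy": 0,"dz": 0.01,"rx": 0,"ry": 0,"rz": 0},
    {"dx": 0,"dy": 0,"dz": 0.01,"rx": 0,"ry": 0,"rz": 0},
  ],
)

```text
clock: 18.85
eef_pos: [0.5933, -0.1134, 0.0928]
ee_rot: [-0.0, 0.12, 0.993, 0.001]
force: [-5.2, 2.4, 25.8]
opening: 0.0275
finger_force: 20.0
```

Seated on the charger top. Release and lift.

Request:
carry_out(
  deltas=[
    {"dx": 0,"dy": 0,"dz": -0.006,"rx": 0,"ry": 0,"rz": 0},
    {"dx": 0,"dy": 0,"dz": -0.006,"rx": 0,"ry": 0,"rz": 0},
    {"dx": 0,"dy": 0,"dz": -0.006,"rx": 0,"ry": 0,"rz": 0},
    {"dx": 0,"dy": 0,"dz": -0.006,"rx": 0,"ry": 0,"rz": 0},
    {"dx": 0,"dy": 0,"dz": -0.006,"rx": 0,"ry": 0,"rz": 0},
    {"dx": 0,"dy": 0,"dz": -0.006,"rx": 0,"ry": 0,"rz": 0},
  ],
  hand=0.4,
)

```text
clock: 19.45
eef_pos: [0.5928, -0.1132, 0.0924]
ee_rot: [-0.001, 0.12, 0.993, 0.0]
force: [0.3, 0.2, 0.3]
opening: 0.0653
finger_force: 0.0
```

Request:
carry_out(
  deltas=[
    {"dx": 0,"dy": 0,"dz": -0.15,"rx": 0,"ry": 0,"rz": 0},
    {"dx": 0,"dy": 0,"dz": -0.35,"rx": 0,"ry": 0,"rz": 0},
    {"dx": 0,"dy": 0,"dz": -0.5,"rx": 0,"ry": 0,"rz": 0},
    {"dx": 0,"dy": 0,"dz": -0.7,"rx": 0,"ry": 0,"rz": 0},
    {"dx": 0,"dy": 0,"dz": -0.7,"rx": 0,"ry": 0,"rz": 0},
    {"dx": 0,"dy": 0,"dz": -0.7,"rx": 0,"ry": 0,"rz": 0},
  ],
)

```text
clock: 20.05
eef_pos: [0.5934, -0.1131, 0.2329]
ee_rot: [-0.0, 0.119, 0.993, 0.0]
force: [0.2, 0.8, -1.2]
opening: 0.0656
finger_force: 0.0
```

```bash
python3 m.py .594 -.114 .115 .14 e.png;python3 m.py .536 -.1 .115 .14;python3 m.py .515 .048 .105 .13
```

```text
20.05 [ 0.59336497 -0.11314156  0.23294562] ([593.0, -113.2, 27.8, 41.5, 75.6, 125.0], 1220)
tool frame mm [  0.3  -0.2 107.9] tool y yaw 76.2804500209709 tilt [ 3.08148910e-04  7.58259485e-04 -9.99999665e-01  2.32945623e-01]
20.1 [ 0.59282291 -0.11301527  0.23199301] ([536.1, -99.7, 28.1, 40.3, 76.3, 125.0], 1319)
tool frame mm [ 58.1  -0.5 107.1] tool y yaw 76.27614890358905 tilt [ 1.95990503e-03  2.21219858e-04 -9.99998055e-01  2.31993008e-01]
20.15 [ 0.59258039 -0.11301003  0.23152524] ([515.3, 47.4, 41.5, 28.5, 6.4, 114.7], 1043)
tool frame mm [112.8 137.5 117.1] tool y yaw 76.27137991594029 tilt [ 2.81945289e-03 -1.75321287e-04 -9.99996010e-01  2.31525240e-01]
```

View pics/e.png

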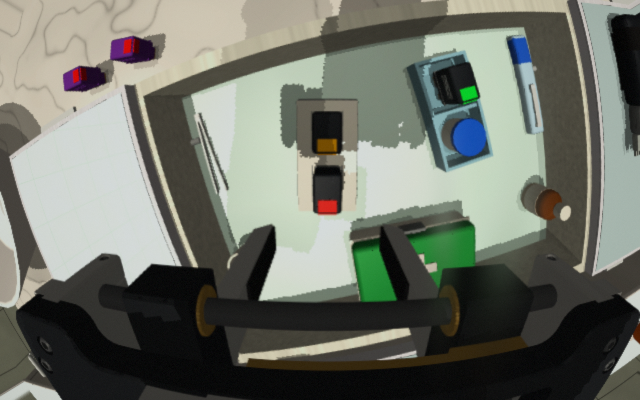

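The picture shows the red battery home beside the amber one (tops level at 125 mm; red at pixel (327,190)). The green one is upright in the caddy's free pocket at (458,82).

```bash
python3 -c "
from h import *
print(hand_in())"
```

```text
the job is handed in; nothing more can be done
None
```

I handed the job in at about 20 s of robot time, with no verdict returned; the last wrist picture and depth readings show the charged battery standing upright in the caddy's free pocket, the flat battery fully home in the emptied bay, and the amber battery where it was.

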